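# Set out the box-room shelf for a dice game

### The arm

A 6-joint arm with a two-finger parallel gripper is mounted at the origin on the work surface. World frame = base frame: x ahead of the robot, y to its left, z up, the work surface at z = 0. Lengths are in m, angles in degrees, forces in N, time in s.
With the tool pointing down it reaches from about 0.25 to 0.725 m from the base axis. Payload 9.7 kg.
Tool frame: the origin (TCP) lies midway between the tips of the shut fingers; the grasp point (between the pads) lies 19 mm behind it; z points along the fingers, y is the line along which they close (so a half turn about z gives the same grasp; the last joint's range is limited). The gripper opens to 85 mm and grips with 20 to 120 N. Pads are 22 mm wide; open, the fingers measure 114 mm over their backs; the gripper's body (76 mm by 85 mm) begins 54 mm behind the grasp point. The pads swing forward as they close: fully open they stand 13 mm farther back than shut.
Start: joints at [-73.052, 4.979, 10.078, 95.1, 0, 90], TCP at [0.16, -0.526, 0.231] pointing down, gripper open.
Joint ranges: [-179.16, 179.16], [-48.56, 103.87], [-65.8, 70.77], [-126.05, 130.52], [-82.76, 87.17], [-180, 180]. Speed limits (degrees/s): [127.2, 127.2, 147.25, 180, 180, 180].

### API

Orientations are given as [roll, pitch, yaw] about the fixed x, y, z axes, in that order (R = Rz(yaw) Ry(pitch) Rx(roll)).
In Python, from workcell import * gives the robot as it stands.
- The arm moves only by the tool servo_tool, never from a script. Its argument "moves" is a list of rows, each a list of 4 numbers: the shift along the world's x, y, z in fractions of the full range, 1 being 800 mm, then the turn about the world's z in parts of the range, where 1.0 means 180 degrees. A call has 1 to 20 rows; each row is the pose to reach, as a shift and turn from the pose commanded when the call began; what a row does not reach only later rows make up. A row lasts 1/12 s, in which the tool goes at most 41.7 mm and 7.16 degrees, less where a joint would pass 70% of its speed; a pose out of reach is approached as far as the arm can. No shift or turn number may pass 1 either way. A call with a gripper value outside its range is refused whole. "claw" is the closure, from 0 (fully open) to 1 (shut), set as the call begins (left out, the last holds). The fingers move at their own pace and stop on an object; "force" is the grip in N (left out, the last holds). Time passes only in rows, so rows that repeat a pose let the fingers close. It gives the time, the measured TCP pose, the force, the opening and the grip force at its end, in the units of the state.
- get_obs(): the state, without advancing time (a new reading comes with each control period).
- camera(name): name is "side" or "top" or "wrist"; returns the picture (480x640x3 uint8, red, green, blue); there is no depth.
- get_calibration(name): a dict with "fx", "fy", "cx", "cy" (pixels), "k1" (the pictures are not rectified: a ray, as slopes to the right and down, at radius r is drawn at 1 + k1 r^2 times it, then the intrinsics apply), "rvec" (rotation vector, rad) and "tvec" (3), from world to camera coordinates, as OpenCV has them; the wrist camera has in their place "tool_from_camera" (4x4, takes a point from camera to tool coordinates, whose origin is the TCP and whose axes are the flange's). Camera axes: x right, y down, z forward; pixel columns grow to the right and rows downward; lengths in m; the calibration is good to about 2 mm. A picture is of the moment at which its call begins: read the wrist's pose just before it. get_calibration takes no time and is no camera call.
- job_done(): hands the job in; it is judged then, once.
The state is a dict: "time": time; "q": joint angles; "qd": joint speeds; "joint_efforts": joint torques, N m; "ee_pos": TCP position; "tcp_rot": TCP orientation; "wrist_force": force on the tool from outside, world axes, zero at the start; "torque": the same for the moment, N m; "opening": finger opening in m; "grasp_force": force on a finger pad.
Only numpy, scipy, OpenCV 4.12 (cv2) and the standard library are available. Lean on these libraries where they do the work, as an engineer would, in place of code of your own. Each camera call takes 0.05 s, during which the arm holds its last target. There are 200 camera calls.

### The job

Set the shelf out for a dice game: stand the walnut die on the pencil tin's lid midway between the eraser and the sharpener, the yellow timer upright on the middle of the slate coaster, and the blue die on the middle of the folded green mat. Stand the red die on the shelf off the middle of the coaster's left-hand edge (left as seen from the robot's base), about a finger's width clear of it. The coaster and the mat are occupied at first, so pick a workable order; keep the timer upright throughout and leave the eraser, the sharpener and the small jar where they are.

Things in the scene. Friction and masses are not known exactly. Their poses are not given: they have to be found in the camera images.
- walnut_die: chunky wooden die in dark brown walnut with white pips, a 40 mm cube, 30 to 65 g; its origin is at the cube's CENTRE, axes along its edges. Starts on the slate coaster. Goes on the tin's lid.
- timer: yellow plastic press-button timer: housing 56 mm (its x) by 76 mm (its y) by 34 mm high, with a rigid red button (34 mm across, 8 mm high, overall height 42 mm) and a small display on top; 80 to 170 g. Origin at the centre of the underside, z up. Grip it across the 56 mm. Starts standing on the green mat. Goes on the coaster.
- blue_die: chunky wooden die stained blue with white pips, a 40 mm cube, 30 to 65 g; its origin is at the cube's CENTRE, axes along its edges. Starts on the bare shelf. Goes on the mat.
- red_die: chunky wooden die stained red with white pips, a 40 mm cube, 30 to 65 g; its origin is at the cube's CENTRE, axes along its edges. Starts on the bare shelf. Goes to the left of the coaster, on the bare shelf.
- coaster: dark grey square slate coaster, 90 x 90 x 6 mm, fixed to the shelf. Origin at the centre of the underside; x points roughly away from the robot, and y roughly to the robot's left (turned at most 0.2 rad), so its left-hand edge is at y = +45 mm.
- mat: green silicone rolling mat folded into a square pad, 120 x 120 x 8 mm, firm, fixed to the shelf. Origin at the centre of the underside, z up.
- tin: closed aluminium pencil tin, 60 mm (its x) by 190 mm (its y) by 25 mm high, flat hinged lid on top (stays shut), fixed to the shelf. Origin at the centre of the underside, x roughly away from the robot, y roughly to its left (turned at most 0.35 rad), z up: the lid's upper face is at z = 25 mm. The eraser and the sharpener lie on the lid about 65 mm either side of its middle.
- eraser: white eraser with a blue-violet sleeve, 42 x 20 x 13 mm, loose, lying across the right-hand (-y) end of the tin's lid. Origin at the centre of the underside. Leave it alone.
- sharpener: small brass pencil sharpener, 26 x 16 x 12 mm, loose, lying across the left-hand (+y) end of the tin's lid. Origin at the centre of the underside. Leave it alone.
- jar: small amber glass jar with a black cap, 40 mm across, 45 mm high, loose on the shelf. Origin at the centre of the underside. Leave it alone.
Mind the look-alikes: they are no part of the job. Leave any turquoise look-alike of the walnut_die alone.

How it is judged:
By the outcome, as a careful person would: the job done as asked, in the order asked, and still so for the second after the job is handed in, with the robot touching nothing.
It also fails if it takes over 99 s, if anything falls off the work surface, if the arm or the gripper's body presses on something with over 40 N, if the wrist force passes 120 N, or if a joint passes its speed limit or range.

## Working session

There is one attempt and no reset: what is moved stays moved. The work goes in short steps, Python scripts to look and compute and a tool call to move; the robot and the scene stay as the last step left them, time stands still between calls to the robot, and variables do not carry over. Pictures are saved under pics/ and viewed, at most 14 in all, crops included, and the job is handed in when it is done.

Besides the shell and the picture viewer there is one more tool, called as name(argument=value, ...), one argument or row to a line, values as JSON. servo_tool: Moves the arm, as the interface text tells. Its arguments: {"type":"object","properties":{"moves":{"type":"array","items":{"type":"array","items":{"type":"number"}}},"claw":{"type":"number"},"force":{"type":"number"}},"required":["moves"]}

```bash
ls; mkdir -p pics; python3 - <<'E'
from workcell import *
import cv2,numpy as np
o=get_obs();print(o)
for n in("top","side"):
    cv2.imwrite(f"pics/{n}0.png",camera(n)[:,:,::-1]);print(n,get_calibration(n))
print(get_calibration("wrist"))
E
```

```text
pics
{'time': 0.0, 'q': array([-7.30528850e+01,  5.01240396e+00,  1.00336312e+01,  9.50991194e+01,
       -8.62991707e-04,  8.99981570e+01]), 'qd': array([ 0.089477  ,  0.05310902,  0.05883491,  0.01471859,  0.05280786,
       -0.00449759]), 'joint_efforts': array([ 1.93938315e-03, -5.20387745e+01,  4.64801466e+01,  1.63292029e-02,
        8.24206631e-05,  8.86342860e-06]), 'ee_pos': array([ 0.16024788, -0.52589752,  0.23056319]), 'tcp_rot': array([-1.79922108e+02,  8.60485434e-04,  1.69489592e+01]), 'wrist_force': array([-0.05185617, -0.32537723, -0.16896899]), 'torque': array([ 0.03415654,  0.02053589, -0.01215624]), 'grasp_force': 0.0, 'opening': 0.08543829365648961}
top {'fx': 510.8679991115291, 'fy': 510.8679991115291, 'cx': 320.14958488839613, 'cy': 236.07479732283863, 'k1': -0.0243860269914689, 'rvec': array([ 2.17972645, -2.02364549,  0.22273676]), 'tvec': array([-0.07979622,  0.55711889,  0.86033085])}
side {'fx': 598.9439643335678, 'fy': 598.9439643335678, 'cx': 314.13636889253706, 'cy': 235.39589089438033, 'k1': 0.052856492241874144, 'rvec': array([ 2.44681686, -0.10706266,  0.04210371]), 'tvec': array([-0.56334982,  0.04059404,  1.18569483])}
{'fx': 388.2985345309117, 'fy': 388.2985345309117, 'cx': 322.12729685042876, 'cy': 233.86092578704435, 'k1': 0.021748908467836205, 'tool_from_camera': array([[ 2.10625980e-04, -9.54840817e-01, -2.97117770e-01,
         7.54403542e-02],
       [ 9.99999446e-01,  5.07461226e-04, -9.21920045e-04,
        -7.26504242e-04],
       [ 1.03106264e-03, -2.97117411e-01,  9.54840395e-01,
        -1.41947413e-01],
       [ 0.00000000e+00,  0.00000000e+00,  0.00000000e+00,
         1.00000000e+00]])}
```

View pics/top0.png

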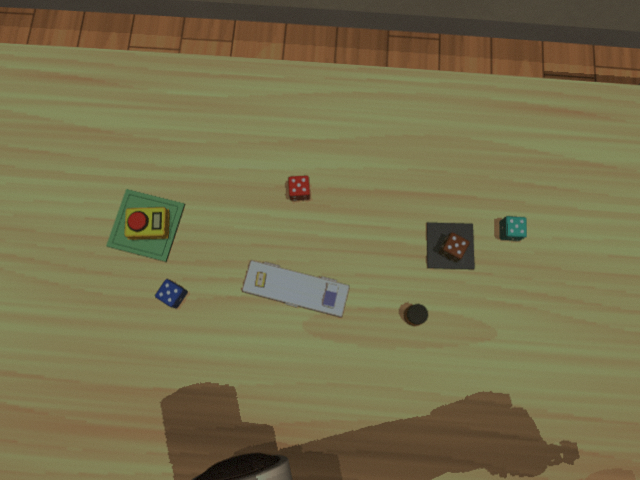

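View pics/side0.png

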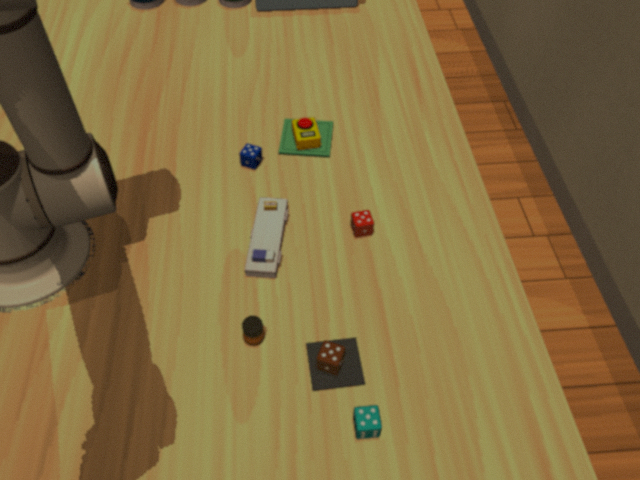

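The top view shows: walnut die on the coaster (455,246), a turquoise look-alike (514,228) beside it, red die (299,187), blue die (171,293), timer on the mat (147,222), tin at (296,289) and jar (416,314). The candidates for walnut_die are the brown one (455,246) and the turquoise one (514,228). I choose the brown one.

```bash
cat > h.py <<'E'
from workcell import *
import cv2,numpy as np
def model(n,o=None):
    c=get_calibration(n)
    if n=="wrist":
        T=np.eye(4);a=np.radians(o['tcp_rot']);f=lambda v:cv2.Rodrigues(np.array(v,float))[0]
        T[:3,:3]=f([0,0,a[2]])@f([0,a[1],0])@f([a[0],0,0]);T[:3,3]=o['ee_pos']
        M=T@c['tool_from_camera'];R=M[:3,:3].T;t=-R@M[:3,3]
    else: R=cv2.Rodrigues(c['rvec'])[0];t=np.ravel(c['tvec'])
    K=np.array([[c['fx'],0,c['cx']],[0,c['fy'],c['cy']],[0,0,1]]);d=np.array([c['k1'],0,0,0,0.])
    return K,d,R,t
def cast(m,px,z):
    K,d,R,t=m;p=cv2.undistortPoints(np.array(px,float).reshape(-1,1,2),K,d).reshape(-1,2)
    D=np.c_[p,np.ones(len(p))]@R;C=-R.T@t
    return C+D*((z-C[2])/D[:,2])[:,None]
def tri(m1,p1,m2,p2):
    A=[];b=[]
    for m,p in((m1,p1),(m2,p2)):
        C=-m[2].T@m[3];D=cast(m,p,0)[0]-C;D/=np.linalg.norm(D);P=np.eye(3)-np.outer(D,D);A.append(P);b.append(P@C)
    return np.linalg.lstsq(np.vstack(A),np.hstack(b),rcond=None)[0]
def blob(hsv,lo,hi,box,close=5):
    m=cv2.inRange(hsv,np.array(lo),np.array(hi));k=np.zeros_like(m);x,y,w,g=box;k[y:y+g,x:x+w]=255
    m=cv2.morphologyEx(m&k,cv2.MORPH_CLOSE,np.ones((close,close)))
    cs=cv2.findContours(m,cv2.RETR_EXTERNAL,cv2.CHAIN_APPROX_NONE)[0]
    return cv2.convexHull(max(cs,key=cv2.contourArea)).reshape(-1,2).astype(float) if cs else None
def cen(h):
    M=cv2.moments(h.astype(np.float32));return [M['m10']/M['m00'],M['m01']/M['m00']]
def rect(m,h,z):
    P=cast(m,h,z)[:,:2];(c,s,a)=cv2.minAreaRect((P*1000).astype(np.float32));return np.round(c,1),np.round(s,1),round(a,1)
E
python3 - <<'E'
from h import *
I={n:cv2.imread(f"pics/{n}0.png") for n in("top","side")}
H={n:cv2.cvtColor(I[n],cv2.COLOR_BGR2HSV) for n in I};M={n:model(n) for n in I}
B=dict(walnut=([0,70,25],[14,255,140],(435,228,38,38),(312,335,38,42),.026),
 red=([0,120,50],[8,255,255],(280,168,40,40),(345,205,35,38),.02),
 blue=([105,100,30],[128,255,255],(150,272,45,45),(235,138,35,35),.02),
 yellow=([18,120,80],[33,255,255],(115,195,70,55),(285,110,42,45),.025),
 button=([0,120,60],[8,255,255],(115,195,70,55),(285,110,42,30),.05),
 mat=([40,60,20],[80,255,255],(95,180,100,90),(270,110,70,55),.008),
 coaster=([0,0,10],[180,90,75],(420,215,60,60),(300,330,70,65),.006),
 tin=([100,0,110],[150,60,255],(235,250,120,75),(235,190,65,95),.025),
 eraser=([112,60,50],[140,255,220],(315,270,35,40),(248,240,32,30),.038),
 sharp=([10,30,60],[30,255,255],(250,270,20,20),(260,196,22,18),.037))
for n,(lo,hi,b1,b2,z) in B.items():
    a=blob(H['top'],lo,hi,b1);b=blob(H['side'],lo,hi,b2)
    if a is None or b is None: print(n,a is None,b is None);continue
    print(n,'tri',np.round(tri(M['top'],cen(a),M['side'],cen(b))*1000,1),'cast',np.round(cast(M['top'],cen(a),z)[0,:2]*1000,1),np.round(cast(M['side'],cen(b),z)[0,:2]*1000,1),'rect',rect(M['top'],a,z),rect(M['side'],b,z))
t=cv2.resize(I['top'][205:275,410:540],None,fx=6,fy=6,interpolation=cv2.INTER_CUBIC)
cv2.imwrite("pics/c1.png",t)
E
```

```text
walnut tri [ 566.7 -290.7   32.2] cast [ 569.6 -292. ] [ 565.6 -287.8] rect (array([ 567.9, -291.4]), array([40.3, 46.9]), 65.7) (array([ 564.1, -287.3]), array([62.5, 54. ]), 77.5)
red tri [663.9  10.8  21.9] cast [664.7  10.9] [664.1  12.3] rect (array([664.2,  11.2]), array([44.5, 40.5]), 4.5) (array([664.9,  13. ]), array([66.2, 41.3]), 89.8)
blue tri [443.2 233.5  17. ] cast [443.3 232.7] [443.  230.2] rect (array([443.3, 232.4]), array([39.6, 38.3]), 63.2) (array([442.8, 230.1]), array([72.5, 42.6]), 88.2)
yellow tri [569.7 284.7  46.2] cast [571.  291.7] [574.8 311.4] rect (array([571.5, 292.5]), array([60.4, 83.4]), 4.3) (array([572. , 305.5]), array([137.5,  98.1]), 85.1)
button tri [569.7 303.6  44.5] cast [568.  301.3] [569.6 297.2] rect (array([568.1, 301.7]), array([33. , 31.5]), 8.5) (array([569.8, 298.4]), array([31.5, 29.7]), 85.1)
mat tri [572.7 302.5   1.3] cast [570.5 299.8] [572.8 295.1] rect (array([571.4, 300.1]), array([122.7, 118.2]), 79.9) (array([572.8, 297.6]), array([123.8, 117.1]), 79.8)
coaster tri [ 574.9 -287.4    1.8] cast [ 573.5 -286.4] [ 575.  -289.4] rect (array([ 574.3, -286.1]), array([88.9, 89.4]), 2.6) (array([ 575.1, -287.9]), array([86.4, 87.5]), 2.5)Traceback (most recent call last):
  File "<stdin>", line 17, in <module>
  File "h.py", line 27, in cen
    M=cv2.moments(h.astype(np.float32));return [M['m10']/M['m00'],M['m01']/M['m00']]
                                                ~~~~~~~~^~~~~~~~~
ZeroDivisionError: float division by zero
```

```bash
python3 - <<'E'
from h import *
I={n:cv2.imread(f"pics/{n}0.png") for n in("top","side")}
H={n:cv2.cvtColor(I[n],cv2.COLOR_BGR2HSV) for n in I};M={n:model(n) for n in I}
print(H['top'][290,300],H['top'][280,280],H['side'][235,268],H['top'][270,300],H['side'][300,270],H['top'][314,416])
B=dict(tin=([0,0,120],[180,45,255],(235,250,120,75),(240,190,52,95),.025),
 eraser=([112,60,50],[140,255,220],(315,270,35,40),(248,240,32,30),.036),
 sharp=([10,60,60],[30,255,255],(252,271,17,17),(261,198,20,14),.034),
 jar=([0,0,0],[180,255,60],(400,300,32,30),(238,312,30,22),.045))
for n,(lo,hi,b1,b2,z) in B.items():
    a=blob(H['top'],lo,hi,b1);b=blob(H['side'],lo,hi,b2)
    try:print(n,'tri',np.round(tri(M['top'],cen(a),M['side'],cen(b))*1000,1),'cast',np.round(cast(M['top'],cen(a),z)[0,:2]*1000,1),np.round(cast(M['side'],cen(b),z)[0,:2]*1000,1),'rect',rect(M['top'],a,z),rect(M['side'],b,z))
    except Exception as e:print(n,e)
f=lambda i:cv2.resize(i,(390,360),interpolation=cv2.INTER_CUBIC)
cv2.imwrite("pics/c1.png",np.hstack([f(I['top'][210:270,425:490]),f(I['top'][255:320,240:355])]))
E
```

```text
[101  25 145] [104  27 144] [ 30  34 158] [ 29  83 132] [ 26 113 154] [30 56 41]
tin tri [469.9  -0.7  21.2] cast [469.7  -0.9] [469.8  -4. ] rect (array([4.699e+02, 1.000e-01]), array([188.1,  61.1]), 80.6) (array([470.2,  -0.7]), array([186.1,  55.5]), 79.0)
eraser tri [453.6 -63.2  34.8] cast [453.8 -63.1] [453.3 -64.2] rect (array([453.9, -63. ]), array([17.7, 23.3]), 82.6) (array([453.6, -64.2]), array([22. , 20.3]), 81.1)
sharp tri [480.8  65.9  34.4] cast [479.3  65.7] [482.4  66.8] rect (array([479.2,  65.7]), array([16.9, 26.1]), 86.3) (array([483.2,  67.1]), array([33.5, 34.3]), 85.1)
jar tri [ 437.3 -219.1   35. ] cast [ 435.6 -217.5] [ 438.8 -225.1] rect (array([ 435.4, -217.2]), array([34.3, 42. ]), 30.0) (array([ 439.1, -223.9]), array([31.8, 33.7]), 84.9)
```

View pics/c1.png

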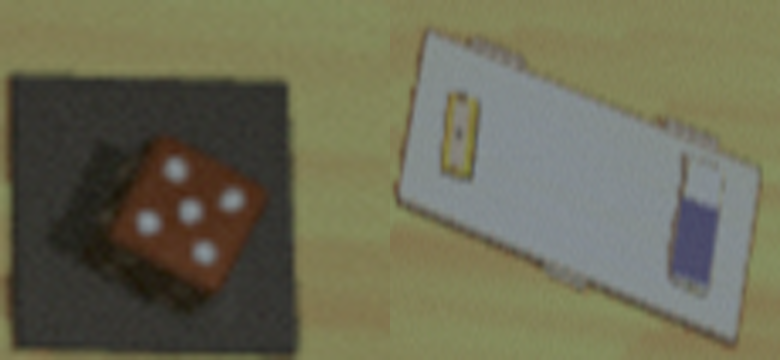

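The crop shows the brown die with white pips on the slate, centred near (455,246). The tin lid beside it has the brass sharpener on the left and the eraser on the right, with a free middle. Now I'll move to hover over the walnut die for a wrist look.

The manual's scale: shifts go in shares of 800 mm and turns go in shares of 180 degrees. Converting my numbers, 40.8 cm / 80 = 0.51, 23.5 cm / 80 = 0.2938, 0.85 rad / 3.1416 = 0.2706.

servo_tool(
  moves=[
    [0.0188, 0.01, 0, 0.0159],
    [0.0563, 0.0313, -0.0063, 0.0477],
    [0.1, 0.0563, -0.0125, 0.0796],
    [0.1438, 0.0813, -0.025, 0.1114],
    [0.1875, 0.1063, -0.0313, 0.1432],
    [0.2313, 0.1313, -0.0375, 0.1751],
    [0.275, 0.1563, -0.0438, 0.2069],
    [0.3188, 0.1813, -0.05, 0.2387],
    [0.3625, 0.2063, -0.0563, 0.2546],
    [0.4063, 0.2338, -0.0625, 0.2706],
    [0.45, 0.2588, -0.0688, 0.2706],
    [0.4875, 0.2813, -0.0813, 0.2706],
    [0.505, 0.2913, -0.0875, 0.2706],
    [0.51, 0.2938, -0.0875, 0.2706],
    [0.51, 0.2938, -0.0875, 0.2706],
    [0.51, 0.2938, -0.0875, 0.2706],
  ],
  claw=0,
  force=30,
)

```text
time: 1.43
ee_pos: [0.5676, -0.2918, 0.1615]
tcp_rot: [-180.0, 0.0, 65.6]
wrist_force: [-0.7, -1.0, 0.6]
opening: 0.0852
grasp_force: 0.0
```

```bash
cat > w.py <<'E'
from h import *
import sys
def look(name):
    o=get_obs();im=cv2.cvtColor(camera("wrist"),cv2.COLOR_RGB2BGR);cv2.imwrite(f"pics/{name}.png",im)
    print('t',round(o['time'],2),'tcp',np.round(o['ee_pos']*1000,1),np.round(o['tcp_rot'],1),'f',np.round(o['wrist_force'],1),'open',round(o['opening']*1000,1))
    return im,cv2.cvtColor(im,cv2.COLOR_BGR2HSV),model("wrist",o)
if __name__=="__main__": look(sys.argv[1])
E
python3 w.py w1
```

```text
t 1.43 tcp [ 567.6 -291.8  161.5] [-180.     0.    65.6] f [-0.7 -1.   0.6] open 85.2
```

View pics/w1.png

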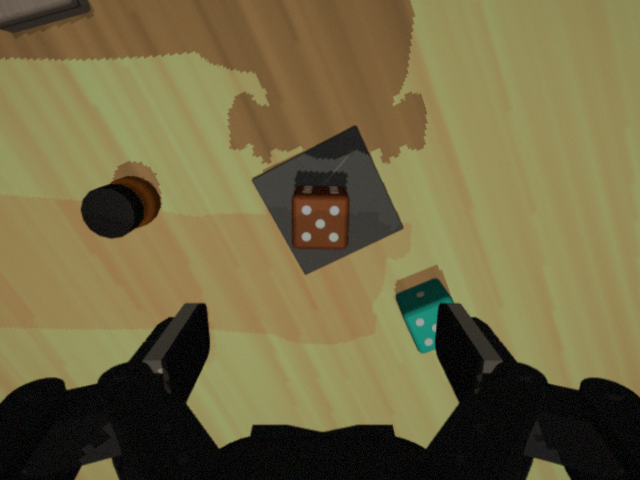

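The walnut die's top face is at about (320,221), square to the image. The jar is at (113,210) and the turquoise die at (425,315), which is under the right finger's line of sight. Next I'll measure the face and the coaster.

```bash
python3 - <<'E'
from h import *
o=get_obs();im=cv2.imread("pics/w1.png");H=cv2.cvtColor(im,cv2.COLOR_BGR2HSV);m=model("wrist",o)
print(H[230,300],H[188,300],H[205,370],H[305,405],H[330,440])
b=(280,180,85,80)
for v in (60,75):
    h=blob(H,[0,90,v],[16,255,255],b,15);print(v,h.min(0),h.max(0),rect(m,h,.046))
c=np.array([[253,181],[356,126],[403,229],[305,273]],float);print('coaster',rect(m,c,.006))
print('turq',cast(m,[[396,291],[438,280],[424,353],[400,310]],.04)[:,:2]*1000)
E
```

```text
[ 11 174  98] [ 10 230  31] [20 24 64] [ 85 222  47] [ 21 255   7]
60 [292. 187.] [348. 249.] (array([ 568. , -284.8]), array([43.8, 38.3]), 64.3)
75 [293. 187.] [347. 248.] (array([ 568.1, -284.3]), array([42.8, 36.9]), 63.8)
coaster (array([ 574.6, -286.9]), array([88.2, 88.6]), 2.2)
turq [[ 595.82283531 -360.19557169]
 [ 627.18694094 -364.59941795]
 [ 596.43695245 -418.83534181]
 [ 592.85913168 -376.13174717]]
```

Scaled: -15.1 cm / 80 = -0.1888, -15 cm / 80 = -0.1875, -0.02 rad / 3.1416 = -0.0064.

servo_tool(
  moves=[
    [0, 0.005, -0.025, -0.0064],
    [0, 0.005, -0.0688, -0.0064],
    [0, 0.005, -0.1125, -0.0064],
    [0, 0.005, -0.15, -0.0064],
    [0, 0.005, -0.175, -0.0064],
    [0, 0.005, -0.1875, -0.0064],
    [0, 0.005, -0.1888, -0.0064],
    [0, 0.005, -0.1888, -0.0064],
  ],
)

```text
time: 2.15
ee_pos: [0.568, -0.288, 0.0114]
tcp_rot: [180.0, 0.0, 64.4]
wrist_force: [0.7, -0.1, -0.1]
opening: 0.0852
grasp_force: 0.0
```

servo_tool(
  moves=[
    [0, 0, 0, 0],
    [0, 0, 0, 0],
    [0, 0, 0, 0],
    [0, 0, 0, 0],
    [0, 0, 0, 0],
    [0, 0, 0, 0],
    [0, 0, 0, 0],
    [0, 0, 0, 0],
  ],
  claw=0.75,
  force=30,
)

```text
time: 2.82
ee_pos: [0.5689, -0.2874, 0.0115]
tcp_rot: [179.9, 0.0, 64.5]
wrist_force: [-0.6, 1.0, 6.5]
opening: 0.0393
grasp_force: 31.4
```

Scaled: 28.8 cm / 80 = 0.36, -9.8 cm / 80 = -0.1225, 0.275 rad / 3.1416 = 0.0875.

servo_tool(
  moves=[
    [0, 0, 0.0125, 0],
    [0, 0, 0.0375, 0],
    [0, 0, 0.075, 0],
    [0, 0, 0.1063, 0],
    [-0.0088, 0.025, 0.125, 0.0064],
    [-0.0213, 0.0625, 0.1313, 0.0159],
    [-0.0338, 0.1, 0.1313, 0.0255],
    [-0.0475, 0.14, 0.1313, 0.035],
    [-0.0613, 0.18, 0.1313, 0.0446],
    [-0.075, 0.22, 0.1313, 0.0541],
    [-0.0875, 0.2588, 0.125, 0.0637],
    [-0.1, 0.295, 0.1188, 0.0732],
    [-0.11, 0.3275, 0.1063, 0.0796],
    [-0.1188, 0.35, 0.0938, 0.0859],
    [-0.1225, 0.3588, 0.0875, 0.0875],
    [-0.1225, 0.36, 0.0875, 0.0875],
    [-0.1225, 0.36, 0.0875, 0.0875],
    [-0.1225, 0.36, 0.0875, 0.0875],
  ],
)

```text
time: 4.32
ee_pos: [0.471, 0.0002, 0.081]
tcp_rot: [179.9, 0.0, 80.2]
wrist_force: [0.4, -0.6, -1.1]
opening: 0.0396
grasp_force: 30.7
```

```bash
python3 w.py w2
```

```text
t 4.32 tcp [4.71e+02 2.00e-01 8.10e+01] [179.9   0.   80.2] f [ 0.4 -0.6 -1.1] open 39.6
```

View pics/w2.png

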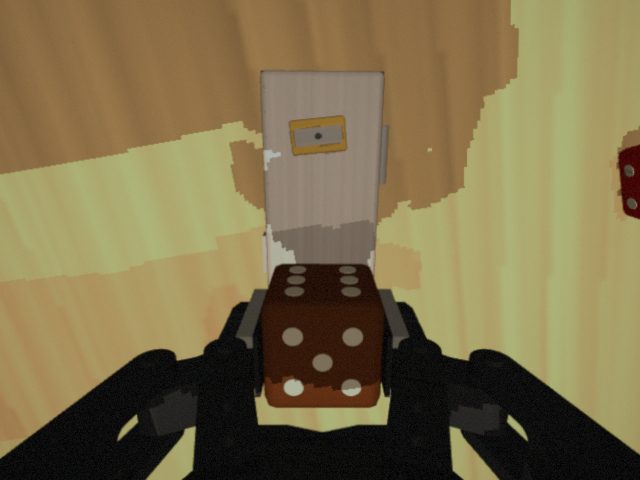

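The die is held square: its top face spans about (267–380, 304–406). The tin's left and right edges are at columns 262 and 384 (far end row 71), and the sharpener is at (318,135).

```bash
python3 - <<'E'
from h import *
o=get_obs();m=model("wrist",o)
p=cast(m,[[271,304],[378,304],[266,404],[379,405]],.1156)[:,:2]*1000;print(p.round(1),p.mean(0))
q=cast(m,[[262,71],[384,71],[264,240],[379,220]],.025)[:,:2]*1000;print(q.round(1))
u=(q[2]-q[0]);print('yaw',np.degrees(np.arctan2(*(q[0]-q[2])[::1])), np.degrees(np.arctan2(*(q[1]-q[3]))))
far=(q[0]+q[1])/2;a=np.radians(-10);print('tin ctr',far-95*np.array([-np.sin(a),np.cos(a)]))
print(cast(m,[[318,135]],.036)*1000)
E
```

```text
[[458.3  23. ]
 [490.6  17.5]
 [449.1 -12.8]
 [486.1 -19.6]] [471.03448409   2.04675717]
[[458.6  98.7]
 [515.2  88.9]
 [441.5  16.8]
 [503.7  17.3]]
yaw 11.770156835321322 9.0983440679653
tin ctr [4.70385882e+02 2.68707330e-01]
[[479.72311109  66.12040412  36.        ]]
```

Scaled: -5.1 cm / 80 = -0.0638, -5.05 cm / 80 = -0.0631.

servo_tool(
  moves=[
    [-0.0013, -0.0013, -0.0125, 0],
    [-0.0013, -0.0013, -0.0313, 0],
    [-0.0013, -0.0013, -0.0475, 0],
    [-0.0013, -0.0013, -0.0575, 0],
    [-0.0013, -0.0013, -0.0613, 0],
    [-0.0013, -0.0013, -0.0631, 0],
    [-0.0013, -0.0013, -0.0638, 0],
    [-0.0013, -0.0013, -0.0638, 0],
  ],
)

```text
time: 5.03
ee_pos: [0.4692, -0.0006, 0.0304]
tcp_rot: [180.0, 0.0, 80.2]
wrist_force: [-5.4, -0.7, 9.5]
opening: 0.0394
grasp_force: 31.9
```

Scaled: 11 cm / 80 = 0.1375, 10 cm / 80 = 0.125.

servo_tool(
  moves=[
    [0, 0, 0.0003, 0],
    [0, 0, 0.0003, 0],
    [0, 0, 0.0003, 0],
    [0, 0, 0.0003, 0],
    [0, 0, 0.0063, 0],
    [0, 0, 0.025, 0],
    [0, 0, 0.0625, 0],
    [0, 0, 0.1, 0],
    [0, 0, 0.125, 0],
    [0, 0, 0.1375, 0],
  ],
  claw=0,
)

```text
time: 5.87
ee_pos: [0.4704, -0.0001, 0.1425]
tcp_rot: [179.8, -0.0, 80.3]
wrist_force: [0.5, 0.1, -0.1]
opening: 0.0852
grasp_force: 0.0
```

```bash
python3 w.py w3
```

```text
t 5.87 tcp [ 4.704e+02 -1.000e-01  1.425e+02] [179.8  -0.   80.3] f [ 0.5  0.1 -0.1] open 85.2
```

Scaled: 29.3 cm / 80 = 0.3663, 1.8 cm / 80 = 0.0225, 0.245 rad / 3.1416 = 0.078.

servo_tool(
  moves=[
    [0.0038, 0.0125, 0.0038, 0.0064],
    [0.015, 0.0438, 0.0075, 0.0127],
    [0.0288, 0.085, 0.0125, 0.0191],
    [0.0425, 0.1263, 0.0188, 0.0255],
    [0.0563, 0.1675, 0.0225, 0.035],
    [0.07, 0.2088, 0.0225, 0.0446],
    [0.085, 0.25, 0.0225, 0.0541],
    [0.0988, 0.29, 0.0225, 0.0637],
    [0.1113, 0.3275, 0.0225, 0.0732],
    [0.1213, 0.3563, 0.0225, 0.078],
    [0.125, 0.3663, 0.0225, 0.078],
    [0.125, 0.3663, 0.0225, 0.078],
    [0.125, 0.3663, 0.0225, 0.078],
  ],
)

```text
time: 7.0
ee_pos: [0.5686, 0.2928, 0.1557]
tcp_rot: [-179.9, 0.1, 94.3]
wrist_force: [-0.9, -0.0, 0.2]
opening: 0.0855
grasp_force: 0.0
```

```bash
python3 w.py w4; python3 -c "
import cv2,numpy as np
a=cv2.imread('pics/w3.png')[100:480,150:500];b=cv2.imread('pics/w4.png')[60:440,100:550];cv2.imwrite('pics/w34.png',np.hstack([a,b]))"
```

```text
t 7.0 tcp [568.6 292.8 155.7] [-1.799e+02  1.000e-01  9.430e+01] f [-0.9 -0.   0.2] open 85.5
```

View pics/w34.png

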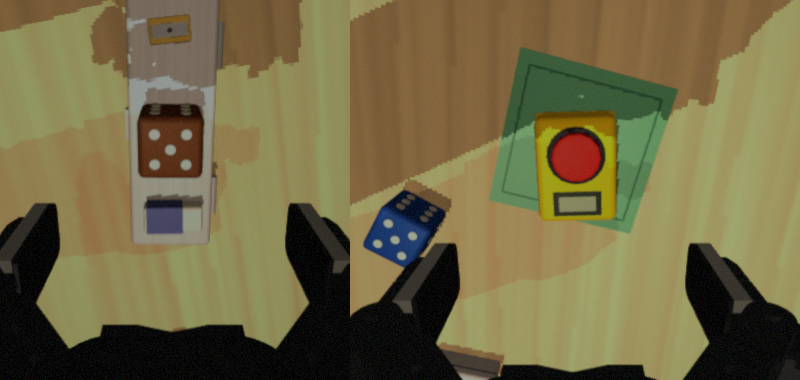

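Left: the walnut die stands flat on the lid between the sharpener and the eraser, both undisturbed. Right: the timer's top spans (288–367, 175–281) in full-image coordinates on the mat, with the blue die at about (155,288). Next I'll measure the timer's pose.

```bash
python3 - <<'E'
from h import *
o=get_obs();im=cv2.imread("pics/w4.png");H=cv2.cvtColor(im,cv2.COLOR_BGR2HSV);m=model("wrist",o)
for v in(90,140,170):
    h=blob(H,[15,120,v],[33,255,255],(270,150,120,150),9);print(v,h.min(0),h.max(0),rect(m,h,.042))
h=blob(H,[0,150,110],[8,255,255],(270,150,120,150),9);print('btn',rect(m,h,.05))
print('mat',rect(m,np.array([[272,108],[427,150],[381,293],[241,261]],float),.008))
h=blob(H,[105,100,20],[128,255,255],(105,220,90,110),11);print('blue',rect(m,h,.04))
print('blue tops',cast(m,[[152,262],[197,279],[115,308],[159,327]],.04)[:,:2]*1000)
o2=dict(ee_pos=np.array([.4704,-.0001,.1425]),tcp_rot=np.array([179.8,0,80.3]));m=model("wrist",o2)
im=cv2.imread("pics/w3.png");H=cv2.cvtColor(im,cv2.COLOR_BGR2HSV)
print('walnut',cast(m,[[288,219],[352,219],[289,277],[352,275]],.065).mean(0)*1000)
print('er',cast(m,[[295,302],[351,300]],.038)*1000,'sh',cast(m,[[320,129]],.037)*1000)
E
```

```text
90 [270. 171.] [366. 299.] (array([564.7, 285.6]), array([68.5, 93. ]), 4.3)
140 [270. 181.] [364. 299.] (array([564.6, 282.3]), array([67.8, 86.4]), 4.3)Traceback (most recent call last):
  File "<stdin>", line 4, in <module>
AttributeError: 'NoneType' object has no attribute 'min'
```

```bash
python3 - <<'E'
from h import *
o=get_obs();im=cv2.imread("pics/w4.png");H=cv2.cvtColor(im,cv2.COLOR_BGR2HSV);m=model("wrist",o)
print(H[210,292],H[172,330],H[295,275])
for v in(90,110,130):
    h=blob(H,[22,200,v],[33,255,255],(270,150,120,150),9)
    if h is not None:print(v,h.min(0),h.max(0),rect(m,h,.042))
h=blob(H,[0,150,110],[8,255,255],(270,150,120,150),9);print('btn',rect(m,h,.05))
print('mat',rect(m,np.array([[272,108],[427,150],[381,293],[241,261]],float),.008))
p=cast(m,[[152,262],[197,279],[115,308],[159,327]],.04)[:,:2]*1000;print('blue',p.round(),p.mean(0))
o2=dict(ee_pos=np.array([.4704,-.0001,.1425]),tcp_rot=np.array([179.8,0,80.3]));m=model("wrist",o2)
print('walnut',cast(m,[[288,219],[352,219],[289,277],[352,275]],.065).mean(0)*1000)
print('er',cast(m,[[295,302],[351,300]],.038)*1000,'sh',cast(m,[[320,129]],.037)*1000)
E
```

```text
[ 30 207 161] [ 21 214  87] [ 20 114 161]
90 [285. 171.] [365. 280.] (array([570.5, 293.6]), array([53.9, 76.9]), 6.0)
110 [285. 177.] [365. 280.] (array([570.7, 291.8]), array([53.9, 73.2]), 6.0)
130 [286. 178.] [365. 280.] (array([570.7, 291.2]), array([53.8, 72.2]), 6.2)
btn (array([569.4, 303.1]), array([32.4, 31.4]), 4.3)
mat (array([573.6, 300.1]), array([119.9, 116.6]), 80.2)
blue [[449. 258.]
 [481. 248.]
 [421. 220.]
 [452. 206.]] [450.6229152 233.1066079]
walnut [ 4.68871470e+02 -3.42988613e-01  6.50000000e+01]
er [[442.96158187 -46.09707168  38.        ]
 [481.93356804 -51.23489773  38.        ]] sh [[480.16982898  66.46869785  37.        ]]
```

Scaled: -15 cm / 80 = -0.1875, -14.7 cm / 80 = -0.1838, 0.01 rad / 3.1416 = 0.0032.

servo_tool(
  moves=[
    [0.0013, -0.0013, -0.025, 0.0032],
    [0.0025, -0.0013, -0.0625, 0.0032],
    [0.0025, -0.0013, -0.1063, 0.0032],
    [0.0025, -0.0013, -0.1438, 0.0032],
    [0.0025, -0.0013, -0.1688, 0.0032],
    [0.0025, -0.0013, -0.1838, 0.0032],
    [0.0025, -0.0013, -0.1875, 0.0032],
    [0.0025, -0.0013, -0.1875, 0.0032],
  ],
)

```text
time: 7.72
ee_pos: [0.5712, 0.2911, 0.0074]
tcp_rot: [-180.0, 0.0, 94.8]
wrist_force: [-0.1, 0.4, -0.4]
opening: 0.0852
grasp_force: 0.0
```

servo_tool(
  moves=[
    [0, 0, 0, 0],
    [0, 0, 0, 0],
    [0, 0, 0, 0],
    [0, 0, 0, 0],
    [0, 0, 0, 0],
    [0, 0, 0, 0],
    [0, 0, 0, 0],
  ],
  claw=0.6,
  force=40,
)

```text
time: 8.3
ee_pos: [0.5723, 0.2923, 0.0093]
tcp_rot: [179.8, -0.1, 94.9]
wrist_force: [-0.2, -0.2, 6.0]
opening: 0.055
grasp_force: 43.5
```

Scaled: -51.5 cm / 80 = -0.6438, -48.5 cm / 80 = -0.6063, -0.04 rad / 3.1416 = -0.0127.

servo_tool(
  moves=[
    [0, 0, 0.0063, 0],
    [0, 0, 0.025, 0],
    [0, 0, 0.0563, 0],
    [0, 0, 0.0875, 0],
    [0, -0.0125, 0.1125, 0],
    [0, -0.0375, 0.125, 0],
    [0, -0.075, 0.125, 0],
    [0, -0.1188, 0.125, 0],
    [0, -0.1625, 0.125, 0],
    [0, -0.2075, 0.125, 0],
    [0, -0.2525, 0.125, 0],
    [0, -0.2975, 0.125, 0],
    [0, -0.3425, 0.125, -0.0032],
    [0, -0.3875, 0.125, -0.0064],
    [0, -0.4325, 0.125, -0.0064],
    [0, -0.4775, 0.125, -0.0095],
    [0.0013, -0.5225, 0.125, -0.0095],
    [0.0025, -0.5675, 0.125, -0.0127],
    [0.0025, -0.6063, 0.125, -0.0127],
    [0.0025, -0.6438, 0.125, -0.0127],
  ],
)

```text
time: 9.97
ee_pos: [0.5731, -0.2251, 0.1079]
tcp_rot: [180.0, 0.0, 92.5]
wrist_force: [0.7, 0.0, -0.8]
opening: 0.0556
grasp_force: 42.8
```

Scaled: -6.4 cm / 80 = -0.08, -6.3 cm / 80 = -0.0788.

servo_tool(
  moves=[
    [0, -0.0313, -0.0063, 0],
    [0, -0.0563, -0.0188, 0],
    [0, -0.0713, -0.0313, 0],
    [0, -0.0788, -0.0375, 0],
    [0, -0.08, -0.0375, 0],
    [0, -0.08, -0.0375, 0],
    [0, -0.08, -0.0375, 0],
  ],
)

```text
time: 10.55
ee_pos: [0.5737, -0.2861, 0.0779]
tcp_rot: [180.0, -0.0, 92.6]
wrist_force: [0.2, -0.2, -1.3]
opening: 0.0557
grasp_force: 42.8
```

```bash
python3 w.py w5
```

```text
t 10.55 tcp [ 573.7 -286.1   77.9] [180.   -0.   92.6] f [ 0.2 -0.2 -1.3] open 55.7
```

View pics/w5.png

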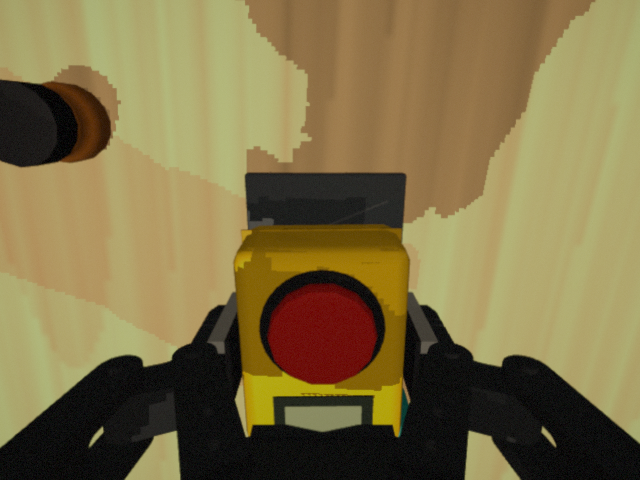

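The timer is held level: its button is at (324,330), its top's far edge at about row 254 (cols 238–408) and its lower far edge at about row 228. The coaster's far edge is at row 173, columns 246–405.

```bash
python3 - <<'E'
from h import *
m=model("wrist",get_obs());f=lambda p,z:print(np.round(cast(m,p,z)[:,:2]*1000,1).tolist())
f([[246,174],[405,173]],.006);f([[238,254],[408,254]],.1106);f([[243,229],[403,229]],.0766);f([[324,327]],.1186)
E
```

```text
[[529.3, -243.5], [616.6, -238.9]]
[[546.4, -251.1], [597.2, -248.8]]
[[541.2, -253.6], [602.7, -250.8]]
[[573.0, -269.9]]
```

Scaled: -7.1 cm / 80 = -0.0888, -7.05 cm / 80 = -0.0881.

servo_tool(
  moves=[
    [0.0013, 0, -0.0125, 0],
    [0.0013, 0, -0.035, 0],
    [0.0013, 0, -0.0575, 0],
    [0.0013, 0, -0.0738, 0],
    [0.0013, 0, -0.0825, 0],
    [0.0013, 0, -0.0863, 0],
    [0.0013, 0, -0.0881, 0],
    [0.0013, 0, -0.0888, 0],
    [0.0013, 0, -0.0888, 0],
  ],
)

```text
time: 11.35
ee_pos: [0.5748, -0.2871, 0.0073]
tcp_rot: [179.9, 0.0, 92.6]
wrist_force: [-1.2, 1.5, 3.9]
opening: 0.0553
grasp_force: 43.3
```

Scaled: 15 cm / 80 = 0.1875, 14.5 cm / 80 = 0.1813.

servo_tool(
  moves=[
    [0, 0, 0, 0],
    [0, 0, 0, 0],
    [0, 0, 0, 0],
    [0, 0, 0, 0],
    [0, 0, 0.0063, 0],
    [0, 0, 0.0313, 0],
    [0, 0, 0.075, 0],
    [0, 0, 0.1188, 0],
    [0, 0, 0.1563, 0],
    [0, 0, 0.1813, 0],
    [0, 0, 0.1875, 0],
    [0, 0, 0.1875, 0],
    [0, 0, 0.1875, 0],
  ],
  claw=0,
)

```text
time: 12.43
ee_pos: [0.5742, -0.2871, 0.1553]
tcp_rot: [-180.0, -0.0, 92.6]
wrist_force: [0.0, 0.4, 0.0]
opening: 0.0854
grasp_force: 0.0
```

```bash
python3 w.py w6;  python3 - <<'E'
from h import *
im=cv2.imread("pics/w6.png");H=cv2.cvtColor(im,cv2.COLOR_BGR2HSV);m=model("wrist",get_obs())
for v in(60,90,130):
    h=blob(H,[22,180,v],[33,255,255],(240,120,180,200),9)
    if h is not None:print(v,h.min(0),h.max(0),rect(m,h,.040))
h=blob(H,[0,0,10],[180,70,90],(200,100,230,220),5);print(h.min(0),h.max(0),rect(m,h,.006))
cv2.imwrite("pics/c6.png",im[60:360,180:480])
E
```

```text
t 12.43 tcp [ 574.2 -287.1  155.3] [-180.    -0.    92.6] f [0.  0.4 0. ] open 85.4
60 [283. 170.] [363. 277.] (array([ 573.4, -284. ]), array([53.8, 76.5]), 3.0)
90 [283. 170.] [362. 277.] (array([ 573.4, -284.1]), array([53.7, 76.4]), 3.2)
130 [283. 178.] [362. 277.] (array([ 573.4, -286.8]), array([53.1, 71.1]), 3.1)
[265. 157.] [382. 268.] (array([ 573.8, -285. ]), array([87.9, 88. ]), 2.6)
```

View pics/c6.png

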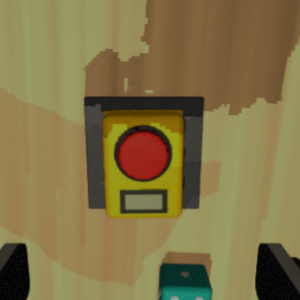

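The timer sits upright and centred on the coaster: timer top about (320,223), coaster centre within 1 mm of it. The turquoise die is untouched. Next, the blue die.

Scaled: 52 cm / 80 = 0.65, -13.1 cm / 80 = -0.1638, -0.515 rad / 3.1416 = -0.1639.

servo_tool(
  moves=[
    [-0.0038, 0.0125, 0, 0],
    [-0.0113, 0.0438, 0, -0.0064],
    [-0.0213, 0.085, 0, -0.0159],
    [-0.0325, 0.1288, 0, -0.0255],
    [-0.0425, 0.17, 0, -0.035],
    [-0.0538, 0.2125, 0, -0.0446],
    [-0.0638, 0.255, 0, -0.0573],
    [-0.075, 0.2975, 0, -0.07],
    [-0.085, 0.34, 0, -0.0828],
    [-0.0963, 0.3825, 0, -0.0955],
    [-0.1075, 0.425, 0, -0.1082],
    [-0.1175, 0.4675, 0, -0.121],
    [-0.1288, 0.51, 0, -0.1337],
    [-0.1388, 0.5525, 0, -0.1464],
    [-0.15, 0.5938, 0, -0.1592],
    [-0.1588, 0.6288, 0, -0.1639],
    [-0.1638, 0.6475, 0, -0.1639],
    [-0.1638, 0.65, 0, -0.1639],
    [-0.1638, 0.65, 0, -0.1639],
    [-0.1638, 0.65, 0, -0.1639],
  ],
)

```text
time: 14.15
ee_pos: [0.4428, 0.2323, 0.1555]
tcp_rot: [-180.0, 0.1, 63.1]
wrist_force: [-0.1, -0.5, 0.9]
opening: 0.0854
grasp_force: 0.0
```

```bash
python3 w.py w7;  python3 - <<'E'
from h import *
im=cv2.imread("pics/w7.png");H=cv2.cvtColor(im,cv2.COLOR_BGR2HSV);m=model("wrist",get_obs())
for v in(20,50,70,90):
    h=blob(H,[105,100,v],[128,255,255],(240,130,180,190),11)
    if h is not None:print(v,h.min(0),h.max(0),rect(m,h,.04))
cv2.imwrite("pics/c7.png",im[60:360,180:480])
E
```

```text
t 14.15 tcp [442.8 232.3 155.5] [-1.80e+02  1.00e-01  6.31e+01] f [-0.1 -0.5  0.9] open 85.4
20 [298. 195.] [353. 256.] (array([444.8, 232.9]), array([43.8, 38. ]), 63.1)
50 [298. 203.] [353. 256.] (array([443.6, 230.4]), array([38.3, 38. ]), 63.1)
70 [298. 205.] [353. 256.] (array([443.3, 229.8]), array([36.9, 38. ]), 63.1)
90 [299. 207.] [351. 256.] (array([442.9, 229.2]), array([35.5, 35.9]), 63.1)
```

View pics/c7.png

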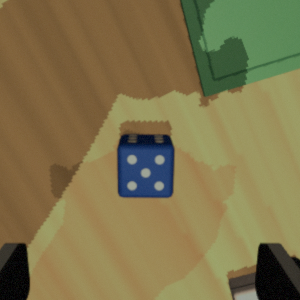

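The blue die is at about (326,229) with its edges square to the fingers, clear of the mat's corner. Now to grasp it.

servo_tool(
  moves=[
    [0.0013, -0.0013, -0.025, 0],
    [0.0013, -0.0013, -0.0688, 0],
    [0.0013, -0.0013, -0.1125, 0],
    [0.0013, -0.0013, -0.15, 0],
    [0.0013, -0.0013, -0.175, 0],
    [0.0013, -0.0013, -0.1863, 0],
    [0.0013, -0.0013, -0.1875, 0],
    [0.0013, -0.0013, -0.1875, 0],
  ],
)

```text
time: 14.87
ee_pos: [0.4447, 0.2314, 0.0068]
tcp_rot: [180.0, -0.0, 63.0]
wrist_force: [0.5, -0.0, 1.1]
opening: 0.0856
grasp_force: 0.0
```

servo_tool(
  moves=[
    [0, 0, 0, 0],
    [0, 0, 0, 0],
    [0, 0, 0, 0],
    [0, 0, 0, 0],
    [0, 0, 0, 0],
    [0, 0, 0, 0],
    [0, 0, 0, 0],
    [0, 0, 0, 0],
  ],
  claw=0.75,
  force=30,
)

```text
time: 15.53
ee_pos: [0.445, 0.2323, 0.0074]
tcp_rot: [179.9, -0.1, 63.1]
wrist_force: [0.7, -0.3, 7.2]
opening: 0.0392
grasp_force: 31.6
```

Scaled: 12.8 cm / 80 = 0.16, 6.8 cm / 80 = 0.085, 0.295 rad / 3.1416 = 0.0939.

servo_tool(
  moves=[
    [0, 0, 0.0125, 0],
    [0, 0, 0.0375, 0],
    [0.0063, 0.0038, 0.0625, 0.0159],
    [0.0313, 0.0163, 0.075, 0.0318],
    [0.0625, 0.0325, 0.075, 0.0477],
    [0.1, 0.0525, 0.075, 0.0637],
    [0.1313, 0.07, 0.075, 0.0796],
    [0.1525, 0.0813, 0.075, 0.0923],
    [0.16, 0.085, 0.075, 0.0939],
    [0.16, 0.085, 0.075, 0.0939],
    [0.16, 0.085, 0.075, 0.0939],
    [0.16, 0.085, 0.075, 0.0939],
  ],
)

```text
time: 16.53
ee_pos: [0.5714, 0.2994, 0.0665]
tcp_rot: [-180.0, 0.0, 79.9]
wrist_force: [1.1, -0.3, -0.6]
opening: 0.0396
grasp_force: 30.8
```

```bash
python3 w.py w8
```

```text
t 16.53 tcp [571.4 299.4  66.5] [-180.     0.    79.9] f [ 1.1 -0.3 -0.6] open 39.6
```

View pics/w8.png

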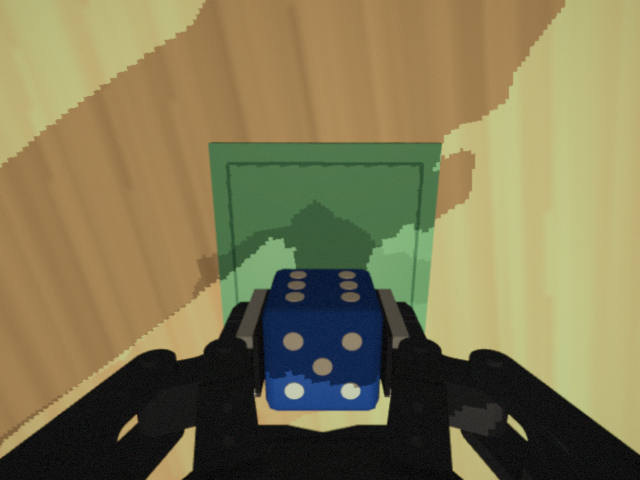

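The blue die is held square, with its top face at (266–379, 309–409). The mat's far edge is at row 143 (cols 209–441).

```bash
python3 - <<'E'
from h import *
m=model("wrist",get_obs());q=cast(m,[[209,143],[441,143]],.008)[:,:2]*1000;a=np.radians(-10)
print(q.round(1),'mat',q.mean(0)-60*np.array([-np.sin(a),np.cos(a)]))
z=.0665-.0070+.040
p=cast(m,[[270,309],[378,309],[266,408],[379,408]],z)[:,:2]*1000;print(p.round(1),p.mean(0))
E
```

```text
[[525.4 370.5]
 [640.3 350.1]] mat [572.46635946 301.21196873]
[[557.8 320. ]
 [591.1 314.1]
 [548.6 283.6]
 [586.4 277. ]] [570.96635876 298.66688136]
```

Scaled: -5.15 cm / 80 = -0.0644, -5.05 cm / 80 = -0.0631.

servo_tool(
  moves=[
    [0.0013, 0.0013, -0.0125, 0],
    [0.0013, 0.0013, -0.0313, 0],
    [0.0013, 0.0013, -0.0475, 0],
    [0.0013, 0.0013, -0.0575, 0],
    [0.0013, 0.0013, -0.0613, 0],
    [0.0013, 0.0013, -0.0631, 0],
    [0.0013, 0.0013, -0.0644, 0],
    [0.0013, 0.0013, -0.0644, 0],
  ],
)

```text
time: 17.25
ee_pos: [0.5733, 0.3009, 0.0154]
tcp_rot: [180.0, -0.0, 80.0]
wrist_force: [-1.7, -0.2, 2.2]
opening: 0.0397
grasp_force: 31.0
```

Scaled: 14 cm / 80 = 0.175, 12.5 cm / 80 = 0.1563.

servo_tool(
  moves=[
    [0, 0, 0, 0],
    [0, 0, 0, 0],
    [0, 0, 0, 0],
    [0, 0, 0, 0],
    [0, 0, 0.0063, 0],
    [0, 0, 0.0313, 0],
    [0, 0, 0.075, 0],
    [0, 0, 0.1188, 0],
    [0, 0, 0.1563, 0],
    [0, 0, 0.175, 0],
    [0, 0, 0.175, 0],
    [0, 0, 0.175, 0],
  ],
  claw=0,
)

```text
time: 18.25
ee_pos: [0.5738, 0.3012, 0.156]
tcp_rot: [179.9, -0.1, 80.0]
wrist_force: [-0.4, -0.0, -0.1]
opening: 0.0854
grasp_force: 0.0
```

```bash
python3 w.py w9
```

```text
t 18.25 tcp [573.8 301.2 156. ] [ 1.799e+02 -1.000e-01  8.000e+01] f [-0.4 -0.  -0.1] open 85.4
```

Scaled: -29 cm / 80 = -0.3625, -28.6 cm / 80 = -0.3575, 0.253 rad / 3.1416 = 0.0805.

servo_tool(
  moves=[
    [0.0038, -0.0125, 0, 0],
    [0.0138, -0.0438, 0, 0.0064],
    [0.0263, -0.085, 0, 0.0159],
    [0.04, -0.1275, 0, 0.0255],
    [0.0525, -0.17, 0, 0.035],
    [0.0663, -0.2125, 0, 0.0477],
    [0.0788, -0.255, 0, 0.0605],
    [0.0925, -0.2975, 0, 0.07],
    [0.1038, -0.335, 0, 0.0796],
    [0.1113, -0.3575, 0, 0.0805],
    [0.1125, -0.3625, 0, 0.0805],
    [0.1125, -0.3625, 0, 0.0805],
    [0.1125, -0.3625, 0, 0.0805],
  ],
)

```text
time: 19.38
ee_pos: [0.6628, 0.0109, 0.1538]
tcp_rot: [-179.9, -0.0, 94.4]
wrist_force: [0.2, 0.3, -0.1]
opening: 0.0853
grasp_force: 0.0
```

```bash
python3 w.py w10;  python3 - <<'E'
from h import *
im=cv2.imread("pics/w10.png");H=cv2.cvtColor(im,cv2.COLOR_BGR2HSV);m=model("wrist",get_obs())
for v in(40,70,90,110):
    h=blob(H,[0,120,v],[8,255,255],(240,130,180,190),11)
    if h is not None:print(v,h.min(0),h.max(0),rect(m,h,.04))
cv2.imwrite("pics/c10.png",np.hstack([cv2.imread("pics/w9.png")[60:360,170:520],im[60:360,180:480]]))
E
```

```text
t 19.38 tcp [662.8  10.9 153.8] [-179.9   -0.    94.4] f [ 0.2  0.3 -0.1] open 85.3
40 [294. 191.] [351. 255.] (array([662.2,  16. ]), array([38.8, 44.6]), 8.1)
70 [294. 192.] [351. 255.] (array([662.2,  16. ]), array([38.8, 44.6]), 7.7)
90 [294. 200.] [351. 255.] (array([662.4,  12.8]), array([38.5, 38.2]), 7.7)
110 [294. 201.] [350. 255.] (array([662.2,  12.5]), array([37.3, 37.8]), 7.3)
```

View pics/c10.png

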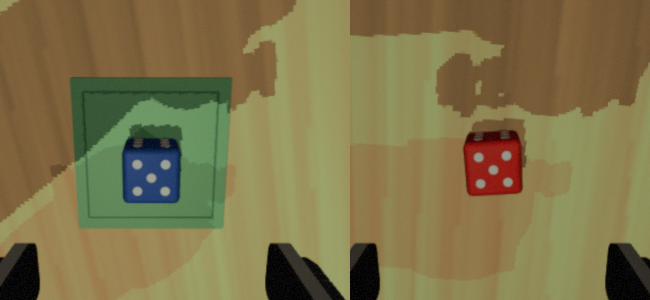

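Blue stands flat in the middle of the mat. The red die's top is at (322,228), turned about 3° more than the tool. Next I'll grasp it.

Scaled: -14.7 cm / 80 = -0.1838, -14.6 cm / 80 = -0.1825, 0.05 rad / 3.1416 = 0.0159.

servo_tool(
  moves=[
    [0, 0.0013, -0.025, 0.0159],
    [0, 0.0013, -0.0688, 0.0159],
    [0, 0.0013, -0.1125, 0.0159],
    [0, 0.0013, -0.15, 0.0159],
    [0, 0.0013, -0.175, 0.0159],
    [0, 0.0013, -0.1825, 0.0159],
    [0, 0.0013, -0.1838, 0.0159],
    [0, 0.0013, -0.1838, 0.0159],
  ],
)

```text
time: 20.1
ee_pos: [0.6636, 0.0127, 0.0088]
tcp_rot: [180.0, 0.0, 97.4]
wrist_force: [-0.1, 0.3, -0.1]
opening: 0.0852
grasp_force: 0.0
```

servo_tool(
  moves=[
    [0, 0, 0, 0],
    [0, 0, 0, 0],
    [0, 0, 0, 0],
    [0, 0, 0, 0],
    [0, 0, 0, 0],
    [0, 0, 0, 0],
    [0, 0, 0, 0],
    [0, 0, 0, 0],
  ],
  claw=0.75,
)

```text
time: 20.77
ee_pos: [0.664, 0.0119, 0.009]
tcp_rot: [179.9, 0.0, 97.3]
wrist_force: [-0.0, 1.2, 5.5]
opening: 0.0397
grasp_force: 31.5
```

Scaled: -21.8 cm / 80 = -0.2725, -9.3 cm / 80 = -0.1163, -0.085 rad / 3.1416 = -0.0271.

servo_tool(
  moves=[
    [0, 0, 0.0125, 0],
    [0, 0, 0.0375, 0],
    [-0.005, -0.0125, 0.0625, 0],
    [-0.0175, -0.0413, 0.075, -0.0064],
    [-0.0338, -0.0788, 0.075, -0.0095],
    [-0.05, -0.1175, 0.075, -0.0127],
    [-0.0663, -0.1563, 0.075, -0.0159],
    [-0.0825, -0.1938, 0.075, -0.0191],
    [-0.0975, -0.2288, 0.075, -0.0223],
    [-0.11, -0.2563, 0.075, -0.0255],
    [-0.115, -0.27, 0.075, -0.0271],
    [-0.1163, -0.2725, 0.075, -0.0271],
    [-0.1163, -0.2725, 0.075, -0.0271],
    [-0.1163, -0.2725, 0.075, -0.0271],
  ],
)

```text
time: 21.93
ee_pos: [0.5708, -0.2053, 0.0679]
tcp_rot: [180.0, -0.0, 92.5]
wrist_force: [0.4, -0.5, -0.9]
opening: 0.0397
grasp_force: 30.8
```

```bash
python3 w.py w11;  python3 - <<'E'
from h import *
im=cv2.imread("pics/w11.png");H=cv2.cvtColor(im,cv2.COLOR_BGR2HSV);o=get_obs();m=model("wrist",o)
z=o['ee_pos'][2]-.009+.04
for v in(40,60,80):
    h=blob(H,[0,120,v],[8,255,255],(240,240,160,190),15);print(h.min(0),h.max(0),rect(m,h,z))
p=cast(m,[[270,309],[378,309],[266,408],[379,408]],z)[:,:2]*1000;print(p.mean(0))
E
```

```text
t 21.93 tcp [ 570.8 -205.3   67.9] [180.   -0.   92.5] f [ 0.4 -0.5 -0.9] open 39.7
[262. 262.] [382. 429.] (array([ 570.1, -203.5]), array([38.5, 62.9]), 2.6)
[263. 262.] [382. 429.] (array([ 570.1, -203.5]), array([38.5, 62.9]), 2.6)
[264. 262.] [380. 429.] (array([ 570. , -203.6]), array([38.1, 62.8]), 3.4)
[ 570.73558905 -206.96622639]
```

Scaled: -5.95 cm / 80 = -0.0744, -5.85 cm / 80 = -0.0731.

servo_tool(
  moves=[
    [0, 0, -0.0125, 0],
    [0, 0, -0.0338, 0],
    [0, 0, -0.0538, 0],
    [0, 0, -0.0663, 0],
    [0, 0, -0.0713, 0],
    [0, 0, -0.0731, 0],
    [0, 0, -0.0744, 0],
    [0, 0, -0.0744, 0],
  ],
)

```text
time: 22.65
ee_pos: [0.5706, -0.2056, 0.0089]
tcp_rot: [180.0, -0.0, 92.5]
wrist_force: [-1.3, 1.8, 3.4]
opening: 0.0396
grasp_force: 31.3
```

servo_tool(
  moves=[
    [0, 0, 0, 0],
    [0, 0, 0, 0],
    [0, 0, 0, 0],
    [0, 0, 0, 0],
    [0, 0, 0.0063, 0],
    [0, 0, 0.0313, 0],
    [0, 0, 0.075, 0],
    [-0.0063, 0, 0.1188, 0],
    [-0.0375, 0, 0.1625, 0],
    [-0.075, 0, 0.2, 0],
    [-0.125, 0, 0.225, 0],
    [-0.175, 0, 0.2375, 0],
    [-0.225, 0, 0.2375, 0],
    [-0.25, 0, 0.2375, 0],
    [-0.25, 0, 0.2375, 0],
    [-0.25, 0, 0.2375, 0],
  ],
  claw=0,
)

```text
time: 23.98
ee_pos: [0.3698, -0.2064, 0.1994]
tcp_rot: [179.9, 0.1, 92.4]
wrist_force: [0.0, -0.1, -0.8]
opening: 0.0856
grasp_force: 0.0
```

```bash
python3 - <<'E'
from h import *
o=get_obs();print(o['time'],o['ee_pos'])
im=cv2.cvtColor(camera("top"),cv2.COLOR_RGB2BGR);H=cv2.cvtColor(im,cv2.COLOR_BGR2HSV);m=model("top")
cv2.imwrite("pics/topf.png",im)
h=blob(H,[0,120,50],[8,255,255],(370,200,60,70));
if h is not None:print('red',rect(m,h,.02),cast(m,[cen(h)],.02))
h=blob(H,[0,0,10],[180,90,75],(420,215,60,60));print('coaster',rect(m,h,.006))
E
```

```text
23.9833 [ 0.36984996 -0.206358    0.19936809]
red (array([ 571.6, -209.2]), array([42.8, 37.9]), 2.3) [[ 0.57181755 -0.20885561  0.02      ]]
coaster (array([ 574. , -285.6]), array([88.6, 87.6]), 2.1)
```

View pics/topf.png

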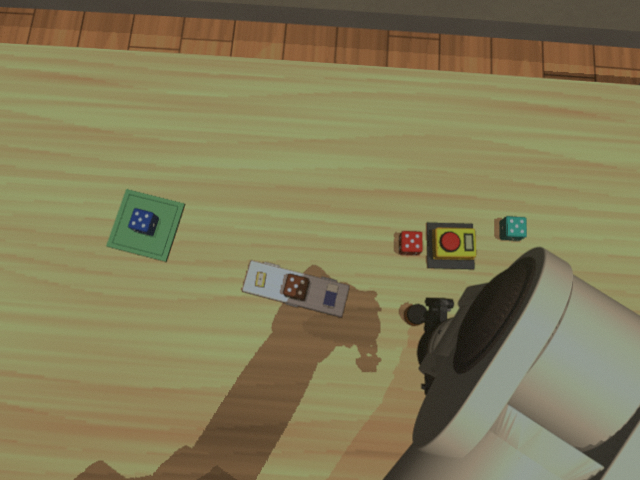

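Final top view: walnut (295,287) on the lid between the sharpener and the eraser, timer (452,243) on the coaster, blue (143,222) on the mat, and red (411,242) just left of the coaster. The jar and the turquoise die have not moved.

```bash
python3 -c "
from workcell import *
print(job_done())"
```

```text
the job is handed in; nothing more can be done
None
```

I handed the job in at about 24 s: all four pieces are in place, with the red die about 14 mm clear of the coaster's left edge, and the eraser, sharpener, jar and turquoise die were left alone.

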